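# Unlock the rope meter and hold its sprung arm open

## Task

The rope meter on the stall counter is locked. Take the flat-bladed key from its wooden stand, turn the slotted lock screw on top of the meter with it, anticlockwise to its stop, and leave the key standing in the screw. Then swing the sprung cage arm forward by its upright post, right to its stop, and finish while still holding it there against its spring; leave the other goods on the counter where they are.

Things in the scene. Friction and masses are not known exactly. Their poses are not given: they have to be found in the camera images.
- key_mid (a point): Centre of the key's handle, where to grip it. The key is a flat-bladed turning key standing upright, 84 mm tall, about 55 to 115 g: a flat paddle handle 34 mm wide (own x) x 14 mm thick (own y) x 44 mm tall (22 mm above and below this point), a round 12 mm shank, and a blade 18 mm wide (x) x 4 mm thick (y), 26 mm tall, its lowest 6 mm narrowed to 15 x 2.6 mm. Own z points up. A half turn about z makes no difference.
- key_tip (a point): Centre of the key's blade end, 62 mm below key_mid; same axes.
- key_stand: Wooden block 60 x 60 x 35 mm tall, fixed; origin at the centre of its underside. The key stands in its slot, blade 20 mm deep (handle centre 77 mm above the table), handle's wide side along the block's x. It may be left or right of the meter.
- meter: Rope meter, fixed: aluminium base plate 210 (own x) x 230 (own y) x 12 mm, origin at the centre of its underside, front edge at its own -x, roughly facing the robot. On it: hanger bracket (top 50 mm above the table) over the pivot at own (10, -70) mm; black measuring wheel, top 40 mm, at own (66, 60) mm; counter housing, top 42 mm, behind the hanger; a thin stop peg, top 44 mm, at the front.
- screw_slot (a point): Centre of the mouth of the slot in the captive lock screw on top of the hanger, 66 mm above the table, right above the arm's pivot. Round head 34 mm across, 16 mm tall. The slot runs along the point's x axis: 20.6 mm long, 6.4 mm wide, 14 mm deep, closed at both ends. z points up. The screw only turns, it does not rise.
- lock_screw (a joint): Turn of the lock screw, rad: 0 locked, grows anticlockwise seen from above, stop at 1.25 (unlocked). It starts between 0 and 0.2, turns stiffly (about 0.08 N m) and stays where it is left. The blade has about 0.14 rad of play in the slot either way.
- cage_arm (a joint): Swing of the sprung cage arm about its vertical pivot, rad: 0 at rest against the measuring wheel (arm along the meter's own +y), grows anticlockwise seen from above, towards the front edge, to its stop at 0.90. The spring pulls it back to 0: about 3 N at the post at rest, 8 N at the stop.
- post (a point): Middle of the free part of the upright round post at the end of the cage arm, 16 mm in diameter; this point is 75 mm above the table, the post's top is at 96 mm, and its foot at 47 mm; it is 130 mm from the pivot axis. The jockey wheel below it is 42 mm across. The point's y axis points from the pivot to the post.
- pivot (a point): On the vertical pivot axis of the cage arm, 35 mm above the table.
- statue: Bystander: turned wooden figure on a 50 mm square foot, 95 mm tall; origin at the centre of its underside. Leave it alone.
- bowl: Bystander: metal bowl, 80 mm across, 42 mm tall; origin at the centre of its underside. Leave it alone.
- stupa: Bystander: small metal stupa, 54 mm across, 90 mm tall; origin at the centre of its underside. Leave it alone.
- prayer_wheel: Bystander: table prayer wheel, 60 mm across, 99 mm tall; origin at the centre of its underside. Leave it alone.
- carabiner: Bystander: carabiner lying flat, 100 x 55 x 10 mm; origin at the centre of its underside. Leave it alone.
- bead_jar: Bystander: small glass jar, 48 mm across, 50 mm tall; origin at the centre of its underside. Leave it alone.
- flask: Bystander: metal drinking flask, 68 mm across, 170 mm tall; origin at the centre of its underside. Leave it alone.
There are look-alikes about, which are no part of the job. Of the things shaped like the part that bears key_mid, the wooden one is meant.

How it is judged (in metres and radians):
On the way:
1. the lock screw is turned to its stop with the key in its slot (value of joint lock_screw above 1.08 rad and horizontal distance between key_tip and screw_slot below 0.006 m and z of key_tip in the frame of screw_slot below -0.006 m and angle between key_tip's own z axis and vertical below 0.3 rad), for 0.2 s.
At the end, for the whole second after the job is handed in: The robot holds the cage arm within 0.07 rad of its stop (above 0.83), still, touching it with more than 2 N; the lock screw is above 1.08 rad; the key stands let go in the screw's slot, blade end at least 6 mm deep and within 6 mm of the slot's centre, leaning less than 0.3 rad (all of step 1 and value of joint cage_arm above 0.83 rad and velocity of joint cage_arm between -0.1 and 0.1 rad/s and contact force between any of the fingers, the arm and cage_arm above 2 N and contact force between the fingers and key below 0.2 N); the arm keeps its last pose, push and grip.
It fails at once if the cage arm is forced while the screw is still locked (value of joint cage_arm above 0.25 rad and value of joint lock_screw below 1.08 rad).
It fails at once if the screw is turned by the fingers instead of the key (contact force between the fingers and lock_screw above 3 N).
It fails at once if other goods are disturbed (moved over 30 mm or tipped over) (distance of any of statue, bowl, stupa, prayer_wheel, carabiner, bead_jar, flask from where it was at the start of the episode above 0.03 m or angle between any of statue, bowl, stupa, prayer_wheel, carabiner, bead_jar, flask's own z axis and vertical above 0.5 rad).
It also fails if it takes over 61 s, if anything falls off the work surface, if the arm or the gripper's body presses on something with over 40 N, if the wrist force passes 120 N, or if a joint passes its speed limit or range.

## Robot

A 6-joint arm with a two-finger parallel gripper is mounted at the origin on the work surface. World frame = base frame: x ahead of the robot, y to its left, z up, the work surface at z = 0. Lengths are in mm, angles in rad, forces in N, time in s.
With the tool pointing down it reaches from about 400 to 925 mm from the base axis. Payload 12.5 kg.
Tool frame: the origin (TCP) lies midway between the tips of the shut fingers; the grasp point (between the pads) lies 19 mm behind it; z points along the fingers, y is the line along which they close (so a half turn about z gives the same grasp; the last joint's range is limited). The gripper opens to 95 mm and grips with 3 to 60 N. Pads are 20 mm wide; open, the fingers measure 119 mm over their backs; the gripper's body (75 mm by 180 mm) begins 59 mm behind the grasp point.
Start: joints at [-1.26, 0.491, 1.559, -0, 1.092, -0.106], TCP at [253.047, -571.502, 214.661] pointing down, gripper open.
Joint ranges: [-3.1, 3.1], [-0.84, 2.19], [0.05, 2.79], [-1.13, 4.28], [0.06, 2.93], [-2.69, 2.69]. Speed limits (rad/s): [2.22, 2.22, 2.79, 3.14, 3.14, 3.14].

## Interface

Orientations are given as [roll, pitch, yaw] about the fixed x, y, z axes, in that order (R = Rz(yaw) Ry(pitch) Rx(roll)).
In Python, from cell import env gives the robot as it stands.
- The arm moves only by the tool arm_command, never from a script. Its argument "targets" is a list of rows, each a list of 5 numbers: the shift along the tool's x, y, z in mm, then the turn about the tool's z in degrees, then the opening, from 0 (shut) to 1 (fully open). In form: [[tx, ty, tz, roll, fingers], ...]. A call has 1 to 5 rows; each row is the pose to reach, as a shift and turn from the pose commanded when the call began, along the tool's axes at that moment; what a row does not reach only later rows make up. A row lasts 1/10 s, in which the tool goes at most 50 mm and 8.59 degrees, less where a joint would pass 70% of its speed; a pose out of reach is approached as far as the arm can. A call with a gripper value outside its range is refused whole. The fingers move at their own pace and stop on an object; the grip force is fixed at half the most. Time passes only in rows, so rows that repeat a pose let the fingers close. It gives the time, the measured TCP pose, the force, the opening and the grip force at its end, in the units of the state.
- env.state(): the state, without advancing time (a new reading comes with each control period).
- env.read_camera(name): name is "scene" or "top" or "wrist"; returns a dict with "frame" (384x512x3 uint8, red, green, blue), "vertical_fov" (degrees; the focal length in pixels is half the picture's height over the tangent of half this angle, whatever the lens; pixels are square), "cx", "cy" (the principal point, pixels), "world_from_camera" (4x4, takes a point from camera to world coordinates); the wrist camera has in their place "hand_eye" (4x4, takes a point from camera to tool coordinates, whose origin is the TCP and whose axes are the flange's). Camera axes: x right, y down, z forward; pixel columns grow to the right and rows downward; lengths in mm; the calibration is good to about 2 mm. The wrist camera is an equidistant fisheye: a pixel r from the principal point sees the ray r / f radians off the axis. A picture is of the moment at which its call begins: read the wrist's pose just before it. There is no depth.
- env.job_done(): hands the job in; it is judged then, once.
The state is a dict: "t": time; "joints": joint angles; "qvel": joint speeds; "tau": joint torques, N m; "eef_pos": TCP position; "tcp_rot": TCP orientation; "ft_force": force on the tool from outside, world axes, zero at the start; "moment": the same for the moment, N m; "opening": opening from 0.0 (shut) to 1.0 (fully open); "grip_force": force on a finger pad.
Only numpy, scipy, OpenCV 4.12 (cv2) and the standard library are available. Lean on these libraries where they do the work, as an engineer would, in place of code of your own. Each camera call takes 0.05 s, during which the arm holds its last target. There are 200 camera calls.

## Working session

There is one attempt and no reset: what is moved stays moved. The work goes in short steps, Python scripts to look and compute and a tool call to move; the robot and the scene stay as the last step left them, time stands still between calls to the robot, and variables do not carry over. Pictures are saved under pics/ and viewed, at most 10 in all, crops included, and the job is handed in when it is done.

Besides the shell and the picture viewer there is one more tool, called after "Call:" as name([rows], argument=value, ...), one row to a line, values as JSON. arm_command: Moves the arm, as the interface text tells. Its arguments: {"type":"object","properties":{"targets":{"type":"array","items":{"type":"array","items":{"type":"number"}}}},"required":["targets"]}

```bash
mkdir -p pics; ls; cat > h.py <<'E'
import numpy as np,cv2
from cell import env
from scipy.spatial.transform import Rotation as R
def snap(n,f):
    c=env.read_camera(n); cv2.imwrite('pics/'+f,c['frame'][:,:,::-1]); return c
def ray(c,u,v,T=None):
    h=c['frame'].shape[0]; f=h/2/np.tan(np.radians(c['vertical_fov'])/2)
    x,y=u-c['cx'],v-c['cy']
    if 'hand_eye' in c:
        r=np.hypot(x,y); th=r/f; d=np.array([np.sin(th)*x/max(r,1e-9),np.sin(th)*y/max(r,1e-9),np.cos(th)])
        M=T@c['hand_eye']
    else: d=np.array([x/f,y/f,1]); M=c['world_from_camera']
    return M[:3,3],M[:3,:3]@d
def atz(c,u,v,z,T=None):
    o,d=ray(c,u,v,T); return o+d*(z-o[2])/d[2]
def tcp():
    s=env.state(); T=np.eye(4); T[:3,:3]=R.from_euler('xyz',s['tcp_rot']).as_matrix(); T[:3,3]=s['eef_pos']; return T
def proj(c,p,T=None):
    M=(T@c['hand_eye']) if 'hand_eye' in c else c['world_from_camera']
    q=np.linalg.inv(M)@np.append(p,1); h=c['frame'].shape[0]; f=h/2/np.tan(np.radians(c['vertical_fov'])/2)
    if 'hand_eye' in c:
        r=np.hypot(q[0],q[1]); th=np.arctan2(r,q[2]); return c['cx']+f*th*q[0]/r,c['cy']+f*th*q[1]/r
    return c['cx']+f*q[0]/q[2],c['cy']+f*q[1]/q[2]
E
python3 - <<'E'
from h import *
import pickle
d={n:snap(n,n+'0.png') for n in('scene','top')}
pickle.dump(d,open('cams.pkl','wb'))
big=np.hstack([cv2.resize(d[n]['frame'],(800,600),interpolation=cv2.INTER_CUBIC) for n in d])
for i,n in enumerate(d): cv2.imwrite(f'pics/{n}0b.png',big[:,800*i:800*i+800,::-1]); print(n,d[n]['vertical_fov'],d[n]['world_from_camera'].round(2).tolist())
print(env.state())
E
```

```text
pics
scene 56.948565774475206 [[0.26, 0.49, -0.83, 1377.42], [0.97, -0.13, 0.23, -315.94], [0.0, -0.86, -0.51, 603.07], [0.0, 0.0, 0.0, 1.0]]
top 55.910633151210014 [[0.0, -0.98, 0.18, 368.72], [-1.0, -0.0, -0.0, -57.49], [0.0, -0.18, -0.98, 972.39], [0.0, 0.0, 0.0, 1.0]]
{'t': 0.1, 'joints': array([-1.25959199e+00,  4.91479227e-01,  1.55939158e+00, -3.07519151e-05,
        1.09169736e+00, -1.05620766e-01]), 'qvel': array([-1.65260702e-04, -1.61018369e-03, -2.96234908e-03,  9.81243155e-04,
       -7.09901109e-05,  7.85809476e-04]), 'tau': array([ 2.55830113e-03, -6.13626337e+01, -2.58605146e+01,  6.94085285e-02,
        4.70322242e-02, -3.37046947e-05]), 'eef_pos': array([ 252.97249874, -571.27843073,  214.13158461]), 'tcp_rot': array([-3.14061970e+00, -7.57195659e-05,  4.16839252e-01]), 'ft_force': array([-0.51971959, -0.54428133,  0.50954506]), 'moment': array([ 0.02019424, -0.02633977,  0.01270126]), 'grip_force': 0.0, 'opening': 0.9990667821100397}
```

View pics/scene0b.png

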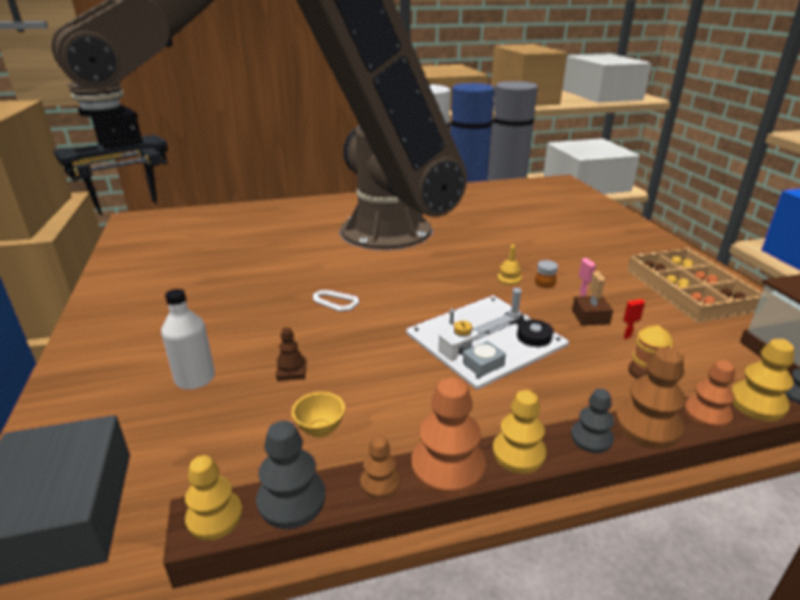

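View pics/top0b.png

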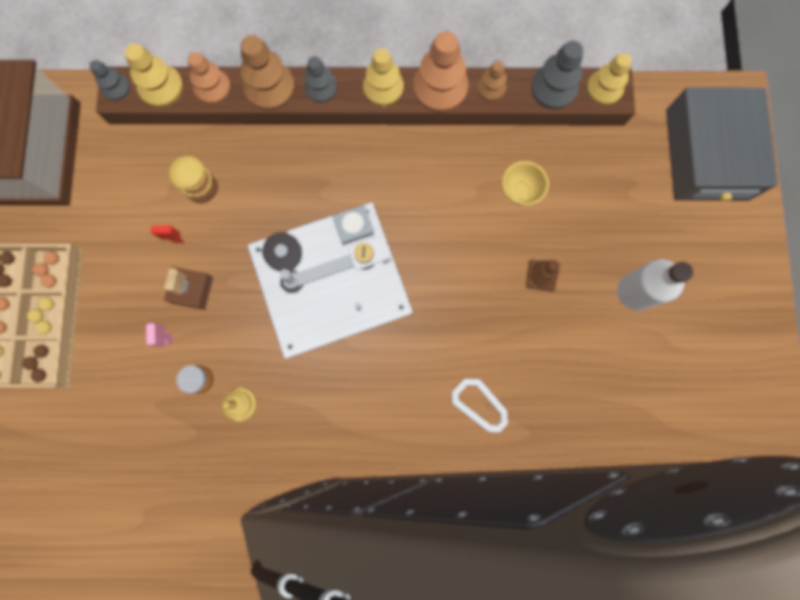

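Scene shows the robot and the meter with the wooden key in its stand. In the top picture (800x600), three key shapes could be meant: wooden (178,282) in the brown block, red (165,233) and pink (157,335). I choose the wooden one. The screw is at (364,253), the post is near (285,278), and the plate corners are (249,244), (373,204), (411,312) and (287,356).

```bash
python3 - <<'E'
from h import *
import pickle
d=pickle.load(open('cams.pkl','rb'))
c=d['top']; s=.64
P=[atz(c,u*s,v*s,12) for u,v in[(249,244),(373,204),(411,312),(287,356)]]
P=np.array(P); print(P.round(0).tolist(), P.mean(0))
print('edges',[np.linalg.norm(P[i]-P[i-1]).round(0) for i in range(4)])
print('screw',atz(c,364*s,253*s,66),'post',atz(c,287*s,274*s,96),'key',atz(c,175*s,280*s,99))
a=cv2.resize(c['frame'][135:235,85:275],None,fx=4.2,fy=4.2,interpolation=cv2.INTER_CUBIC)[:300]
b=cv2.resize(d['scene']['frame'][150:225,255:445],None,fx=4.2,fy=4.2,interpolation=cv2.INTER_CUBIC)[:300]
a=cv2.resize(c['frame'][140:211,90:280],None,fx=4.2,fy=4.2,interpolation=cv2.INTER_CUBIC)
cv2.imwrite('pics/crop1.png',np.vstack([a[:298,:798],b[:298,:798]])[:,:,::-1])
E
```

```text
[[627.0, 204.0, 12.0], [701.0, -13.0, 12.0], [507.0, -80.0, 12.0], [432.0, 130.0, 12.0]] [566.60607262  60.26440666  12.        ]
edges [np.float64(209.0), np.float64(229.0), np.float64(205.0), np.float64(223.0)]
screw [597.49628527  -1.24979705  66.        ] post [555.47548519 118.31656428  96.        ] key [544.85945026 293.37754484  99.        ]
```

View pics/crop1.png

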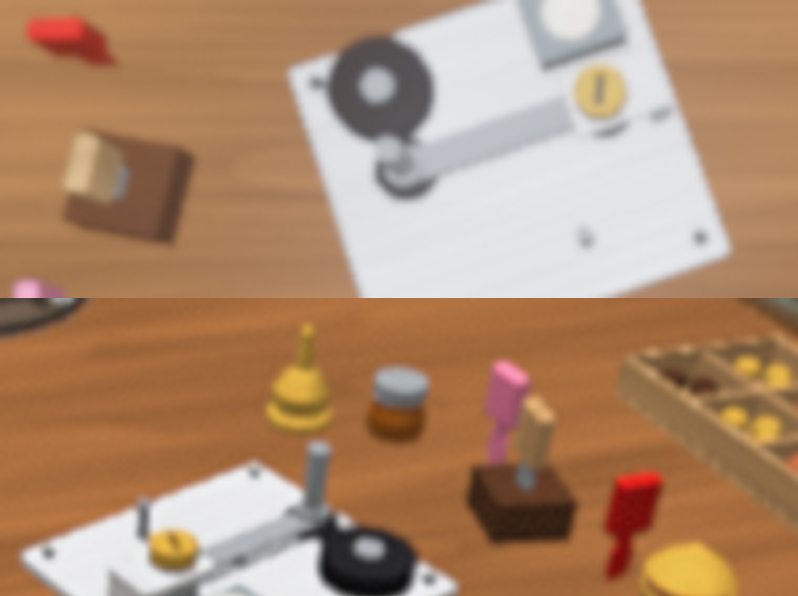

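The crop confirms it: the light wooden paddle at crop (90,165) stands in the brown block. Red and pink keys stand nearby, and the slot is at crop (600,92). I move over the meter first, for a near look on the way.

Call:
arm_command([
  [528,-434,-46,37,1],
  [528,-434,-46,37,1],
  [528,-434,-46,37,1],
  [528,-434,-46,37,1],
  [528,-434,-46,37,1],
])

```text
t: 0.6
eef_pos: [364.3, -349.6, 231.2]
tcp_rot: [-3.141, 0.0, -0.235]
ft_force: [1.0, 0.6, -0.2]
opening: 1.0
grip_force: 0.0
```

Call:
arm_command([
  [102,-417,-25,0,1],
  [102,-417,-25,0,1],
  [102,-417,-25,0,1],
  [102,-417,-25,0,1],
  [102,-417,-25,0,1],
])

```text
t: 1.1
eef_pos: [477.2, -126.7, 245.9]
tcp_rot: [3.142, -0.0, -0.229]
ft_force: [1.0, -0.9, -0.3]
opening: 1.004
grip_force: 0.0
```

Call:
arm_command([
  [44,-181,-11,0,1],
  [44,-181,-11,0,1],
  [44,-181,-11,0,1],
  [44,-181,-11,0,1],
  [44,-181,-11,0,1],
])

```text
t: 1.6
eef_pos: [561.8, 41.1, 256.4]
tcp_rot: [-3.141, -0.0, -0.225]
ft_force: [0.4, -0.6, -0.3]
opening: 0.998
grip_force: 0.0
```

```bash
python3 - <<'E'
from h import *
import pickle
T=tcp(); c=snap('wrist','w1.png'); pickle.dump((T,c),open('w1.pkl','wb'))
print(env.state()['eef_pos'],env.state()['tcp_rot'],c['hand_eye'].round(3).tolist(),c['vertical_fov'])
for n,p in dict(screw=[597,-1,66],key=[545,293,99],post=[555,118,96]).items(): print(n,proj(c,p,T))
cv2.imwrite('pics/w1b.png',cv2.resize(c['frame'],(800,600),interpolation=cv2.INTER_CUBIC)[:,:,::-1])
E
```

```text
[560.89382852  39.39394963 256.193069  ] [ 3.14137195e+00  7.47702836e-04 -2.25774743e-01] [[0.0, -0.96, -0.28, 79.697], [1.0, 0.0, 0.0, 0.258], [-0.0, -0.28, 0.96, -170.139], [0.0, 0.0, 0.0, 1.0]] 65.70646984690485
screw (np.float64(283.9977719718598), np.float64(138.31249489529233))
key (np.float64(80.75970653687156), np.float64(232.5511299920978))
post (np.float64(194.55053953914714), np.float64(198.68149630672787))
```

View pics/w1b.png

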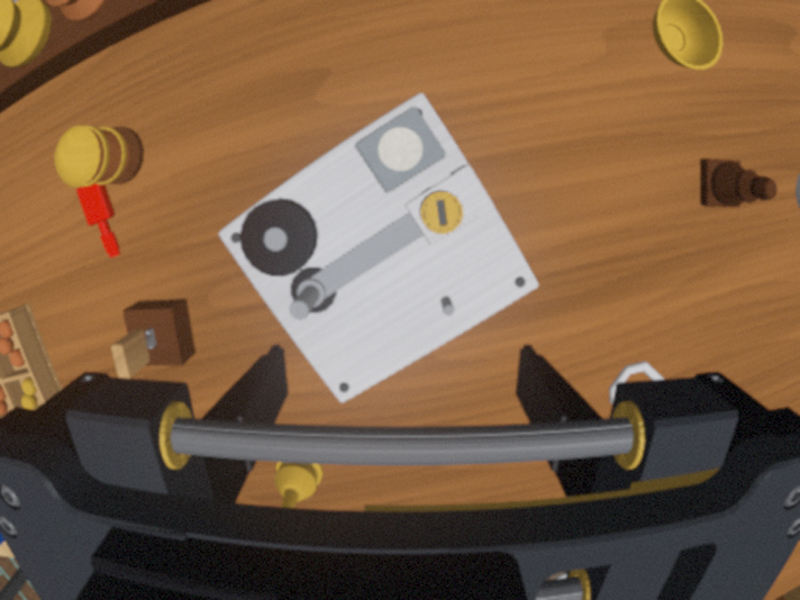

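The wrist view shows the screw at (441,212) with a near-vertical slot, the post top at (299,310) and the wooden key top near (122,357). Next I compute positions from these.

```bash
python3 - <<'E'
from h import *
import pickle
T,c=pickle.load(open('w1.pkl','rb')); s=.64
f=cv2.resize(c['frame'],(0,0),fx=4,fy=4,interpolation=cv2.INTER_CUBIC)
hsv=cv2.cvtColor(f,cv2.COLOR_RGB2HSV)
u0,v0=441*s*4,212*s*4
m=((hsv[...,1]>110)&(hsv[...,2]>100)).astype('uint8')
yy,xx=np.mgrid[:f.shape[0],:f.shape[1]]; near=np.hypot(xx-u0,yy-v0)<70
n,l,st,ce=cv2.connectedComponentsWithStats((m&near).astype('uint8'))
k=1+np.argmax(st[1:,4]); cn,_=cv2.findContours((l==k).astype('uint8'),cv2.RETR_EXTERNAL,cv2.CHAIN_APPROX_NONE)
hull=cv2.convexHull(max(cn,key=len)); el=cv2.fitEllipse(hull); print('head',el)
g=np.zeros(m.shape,'uint8'); cv2.fillConvexPoly(g,hull,1)
slot=((g>0)&(hsv[...,1]<90)&(np.hypot(xx-u0,yy-v0)<38)).astype('uint8')
n,l,st,ce=cv2.connectedComponentsWithStats(slot); k=1+np.argmax(st[1:,4])
pt=np.argwhere(l==k)[:,::-1]
W=np.array([atz(c,(u+.5)/4-.5,(v+.5)/4-.5,66,T)[:2] for u,v in pt])
C=W.mean(0); w,V=np.linalg.eigh(np.cov((W-C).T)); d=V[:,1]; d*=np.sign(d[0])
print('slot',len(pt),C,np.sqrt(w*12),'yaw',np.arctan2(d[1],d[0]))
print('head ctr',atz(c,(el[0][0]+.5)/4-.5,(el[0][1]+.5)/4-.5,66,T))
print('post',atz(c,299*s,310*s,96,T))
# plate yaw
P=np.array([atz(c,u*s,v*s,12,T)[:2] for u,v in[(219,234),(422,93),(538,286),(343,403)]])
ctr=P.mean(0); ys=(P[0]-P[1]+P[3]-P[2]); y=np.arctan2(-ys[0],ys[1]); print('plate',ctr,y,P.round(0).tolist())
Rm=np.array([[np.cos(y),-np.sin(y)],[np.sin(y),np.cos(y)]]); print('pivot from plate',ctr+Rm@[10,-70],'post from plate',ctr+Rm@[10,60])
S=np.array([atz(c,u*s,v*s,35,T)[:2] for u,v in[(127,308),(186,299),(193,357)]]); print('stand',S.round(0).tolist(),(S[0]+S[2])/2)
print([np.degrees(np.arctan2(*(S[i]-S[j])[::-1])) for i,j in((0,1),(1,2))])
print('keytop',atz(c,130*s,355*s,99,T))
E
```

```text
head ((1129.92431640625, 542.9456176757812), (100.36963653564453, 104.14833068847656), 143.3017120361328)
slot 1067 [6.00951755e+02 4.53408989e-01] [ 5.27236284 18.61460144] yaw -0.08041234259243896
head ctr [6.01029623e+02 4.97055519e-01 6.60000000e+01]
post [556.19273103 121.69950282  96.        ]
plate [566.32793934  61.41322925] 0.3511140013337634 [[625.0, 203.0], [703.0, -10.0], [508.0, -80.0], [430.0, 132.0]]
pivot from plate [599.79392473  -0.87664008] post from plate [555.08119733 121.19207831]
stand [[583.0, 318.0], [576.0, 247.0], [518.0, 261.0]] [550.54997686 289.56496795]
[np.float64(84.51522360208207), np.float64(-14.293866552220663)]
keytop [551.65519639 285.08191016  99.        ]
```

Call:
arm_command([
  [-105,-241,57,0,1],
  [-105,-241,57,0,1],
  [-105,-241,57,0,1],
  [-105,-241,57,0,1],
  [-105,-241,57,0,1],
])

```text
t: 2.15
eef_pos: [515.8, 278.4, 203.3]
tcp_rot: [3.141, 0.0, -0.23]
ft_force: [-0.1, -0.4, -0.4]
opening: 0.998
grip_force: 0.0
```

Call:
arm_command([
  [0,-18,0,0,1],
  [0,-18,0,0,1],
  [0,-18,0,0,1],
])

```text
t: 2.45
eef_pos: [520.8, 294.2, 203.7]
tcp_rot: [3.141, 0.0, -0.229]
ft_force: [0.5, 0.3, -0.7]
opening: 0.997
grip_force: 0.0
```

```bash
python3 - <<'E'
from h import *
import pickle
T=tcp(); c=snap('wrist','w2.png'); pickle.dump((T,c),open('w2.pkl','wb'))
print(env.state()['eef_pos'],env.state()['tcp_rot'])
u,v=proj(c,[550,288,99],T); print(u,v)
x0,y0=int(max(0,u-80)),int(max(0,v-80)); print(x0,y0)
cv2.imwrite('pics/w2b.png',cv2.resize(c['frame'][y0:y0+150,x0:x0+200],None,fx=4,fy=4,interpolation=cv2.INTER_CUBIC)[:,:,::-1])
E
```

```text
[520.91269225 293.79732178 203.91006302] [ 3.14118151e+00 -9.56232265e-05 -2.30249779e-01]
255.79536282213294 161.97193602476054
175 81
```

View pics/w2b.png

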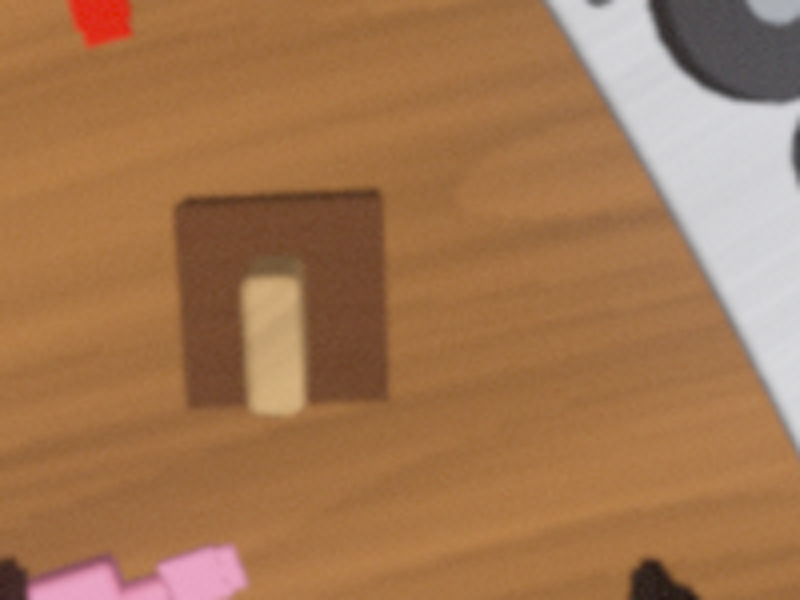

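The view shows the wooden handle top with corners at crop (243,278), (302,277), (304,413) and (250,414), and the block squared to the picture. The pink key is in front at (150,580).

```bash
python3 - <<'E'
from h import *
import pickle
T,c=pickle.load(open('w2.pkl','rb'))
A=lambda u,v,z: atz(c,175+(u+.5)/4-.5,81+(v+.5)/4-.5,z,T)
K=np.array([A(u,v,99) for u,v in[(243,278),(302,277),(304,413),(250,414)]])
print(K.round(1).tolist(),K.mean(0)); d=K[0]+K[1]-K[2]-K[3]; print('yaw',np.arctan2(d[1],d[0]))
S=np.array([A(u,v,35) for u,v in[(178,207),(382,194),(388,399),(187,407)]]); print('stand',S.mean(0)); d=S[0]+S[1]-S[2]-S[3]; print('yaw',np.arctan2(d[1],d[0]))
print('pink tip',A(240,570,99),A(170,560,99))
k=K[:,:2].mean(0); 
for q in(k,S.mean(0)[:2]): print('tool shift', (T[:3,:3].T@np.append(q-T[:2,3],0)).round(1))
E
```

```text
[[565.3, 304.0, 99.0], [562.4, 290.5, 99.0], [530.4, 297.7, 99.0], [533.2, 310.3, 99.0]] [547.82741505 300.6039719   99.        ]
yaw -0.2069097584585645
stand [547.9073794  300.91557818  35.        ]
yaw -0.20020655359788184
pink tip [494.79823642 322.63480615  99.        ] [501.27878863 339.09872794  99.        ]
tool shift [ 24.8 -12.4  -0. ]
tool shift [ 24.8 -12.7  -0. ]
```

Call:
arm_command([
  [25,-12,0,-1.4,0.6],
  [25,-12,40,-1.4,0.6],
  [25,-12,90,-1.4,0.6],
  [25,-12,130,-1.4,0.6],
  [25,-12,146,-1.4,0.6],
])

```text
t: 3.0
eef_pos: [546.7, 298.7, 54.4]
tcp_rot: [3.139, 0.004, -0.207]
ft_force: [-0.4, 0.2, 0.4]
opening: 0.643
grip_force: 0.0
```

Call:
arm_command([
  [0,0,0,0,0.6],
  [0,0,0,0,0.3],
  [0,0,0,0,0],
  [0,0,0,0,0],
  [0,0,0,0,0],
])

```text
t: 3.5
eef_pos: [548.0, 301.5, 58.8]
tcp_rot: [-3.141, -0.001, -0.205]
ft_force: [-0.0, -0.7, 0.0]
opening: 0.319
grip_force: 0.0
```

Call:
arm_command([
  [0,0,0,0,0],
  [0,0,0,0,0],
  [0,0,0,0,0],
])

```text
t: 3.8
eef_pos: [547.7, 301.5, 58.0]
tcp_rot: [-3.142, -0.0, -0.204]
ft_force: [-0.1, -0.9, 2.5]
opening: 0.15
grip_force: 30.0
```

Call:
arm_command([
  [0,0,-10,0,0],
  [0,0,-25,0,0],
  [0,0,-60,0,0],
  [0,0,-100,0,0],
  [0,0,-132,0,0],
])

```text
t: 4.3
eef_pos: [547.7, 301.6, 193.2]
tcp_rot: [-3.14, -0.002, -0.204]
ft_force: [0.2, 0.9, -1.1]
opening: 0.147
grip_force: 30.0
```

Call:
arm_command([
  [53,283,0,0,0],
  [53,283,0,0,0],
  [53,283,0,0,0],
  [53,283,0,0,0],
  [53,283,0,0,0],
])

```text
t: 4.8
eef_pos: [542.5, 49.7, 191.2]
tcp_rot: [-3.141, -0.002, -0.204]
ft_force: [0.5, -0.4, 0.1]
opening: 0.144
grip_force: 30.0
```

Call:
arm_command([
  [7,36,0,0,0],
  [7,36,0,0,0],
  [7,36,0,0,0],
  [7,36,0,0,0],
])

```text
t: 5.2
eef_pos: [542.3, 15.6, 190.4]
tcp_rot: [-3.141, -0.001, -0.204]
ft_force: [-0.4, 0.2, 0.3]
opening: 0.145
grip_force: 30.0
```

```bash
cat > m.py <<'E'
from h import *
import sys
T=tcp(); c=snap('wrist',sys.argv[1])
s=env.state(); print(s['eef_pos'],s['tcp_rot'],s['opening'])
p0=np.array([600.8,0.3,66.]); u,v=proj(c,p0,T); F=6
f=cv2.resize(c['frame'],(0,0),fx=F,fy=F,interpolation=cv2.INTER_CUBIC); hsv=cv2.cvtColor(f,cv2.COLOR_RGB2HSV)
yy,xx=np.mgrid[:f.shape[0],:f.shape[1]]; uu,vv=(u+.5)*F-.5,(v+.5)*F-.5
near=np.hypot(xx-uu,yy-vv)<30*F
m=((hsv[...,1]>110)&(hsv[...,2]>100)&near).astype('uint8')
n,l,st,ce=cv2.connectedComponentsWithStats(m); k=1+np.argmax(st[1:,4])
cn,_=cv2.findContours((l==k).astype('uint8'),cv2.RETR_EXTERNAL,cv2.CHAIN_APPROX_NONE)
hull=cv2.convexHull(max(cn,key=len)); el=cv2.fitEllipse(hull)
g=np.zeros(m.shape,'uint8'); cv2.fillConvexPoly(g,hull,1); g=cv2.erode(g,np.ones((3*F,3*F)))
slot=((g>0)&(hsv[...,1]<90)).astype('uint8')
n,l,st,ce=cv2.connectedComponentsWithStats(slot); k=1+np.argmax(st[1:,4]); pt=np.argwhere(l==k)[::3,::-1]
A=lambda u,v:atz(c,(u+.5)/F-.5,(v+.5)/F-.5,66,T)[:2]
W=np.array([A(*p) for p in pt]); rect=cv2.minAreaRect(W.astype('float32')); C=W.mean(0)
w,V=np.linalg.eigh(np.cov((W-C).T)); d=V[:,1]*np.sign(V[0,1])
print('predicted',u,v,'head',el[0][0]/F,el[0][1]/F,A(*el[0]),'slot',C,rect,np.sqrt(12*w),'yaw',np.arctan2(d[1],d[0]))
x0,y0=int(np.clip(u-60,0,312)),int(np.clip(v-60,0,234)); print('crop',x0,y0)
cv2.imwrite('pics/c_'+sys.argv[1],cv2.resize(c['frame'][y0:y0+150,x0:x0+200],None,fx=4,fy=4,interpolation=cv2.INTER_CUBIC)[:,:,::-1])
E
python3 m.py w3.png
```

```text
[542.3185798   15.83259317 190.2425947 ] [-3.14152484e+00 -5.30254970e-04 -2.03259658e-01] 0.14710007873745642
predicted 259.71163662697177 128.16269966918804 head 260.3961181640625 128.80138142903647 [6.00530534e+02 8.59174932e-02] slot [6.00757063e+02 1.83735203e-01] ((600.8045043945312, 0.19323158264160156), (5.805911064147949, 19.63463020324707), 85.23078155517578) [ 5.64796069 19.18891511] yaw -0.08177355907598874
crop 199 68
```

View pics/c_w3.png

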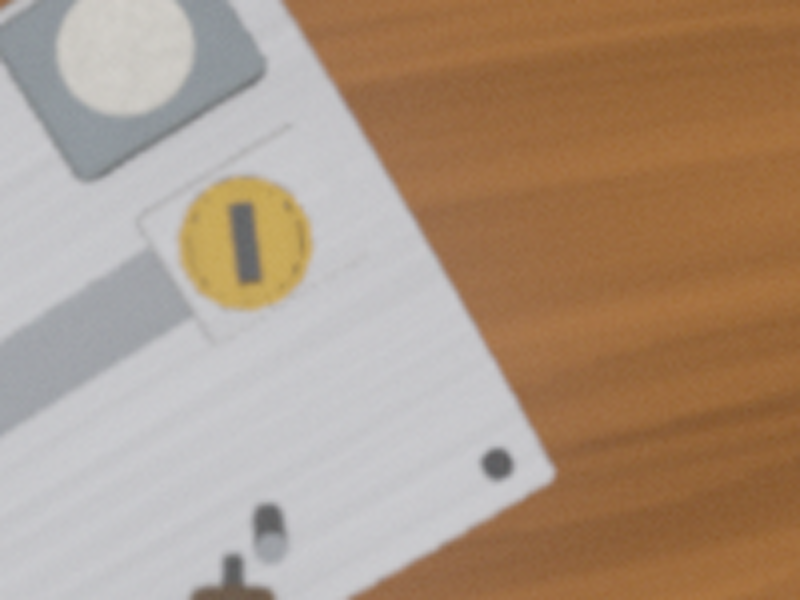

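The view shows the slot at crop (245,243), measured at (600.7, 0.2) with yaw -0.08. The key blade is visible at the bottom (232,570).

Call:
arm_command([
  [60.3,3.5,0,-6.9,0],
  [60.3,3.5,0,-6.9,0],
  [60.3,3.5,30,-6.9,0],
  [60.3,3.5,70,-6.9,0],
  [60.3,3.5,70,-6.9,0],
])

```text
t: 5.75
eef_pos: [598.3, 0.4, 115.7]
tcp_rot: [-3.141, 0.008, -0.083]
ft_force: [-1.4, -0.0, -0.2]
opening: 0.147
grip_force: 30.0
```

Call:
arm_command([
  [0,0,0,0,0],
  [0,0,0,0,0],
])

```text
t: 5.95
eef_pos: [601.5, -0.5, 121.7]
tcp_rot: [3.141, -0.002, -0.084]
ft_force: [0.2, -0.1, -0.5]
opening: 0.145
grip_force: 30.0
```

```bash
python3 - <<'E'
from h import *
T=tcp(); c=snap('wrist','w4.png'); s=env.state(); print(s['eef_pos'],s['tcp_rot'])
k=T@np.array([0,0,43,1]); print('tip',k, 'shift',T[:3,:3].T@(np.array([600.7,.2,66])-k[:3]))
u,v=proj(c,[600,0,66],T); print(u,v,proj(c,k[:3],T)); x0,y0=int(np.clip(u-60,0,392)),int(np.clip(v-60,0,294)); print(x0,y0)
cv2.imwrite('pics/w4b.png',cv2.resize(c['frame'][y0:y0+90,x0:x0+120],None,fx=6,fy=6,interpolation=cv2.INTER_CUBIC)[:,:,::-1])
E
```

```text
[ 6.01461974e+02 -5.83008881e-01  1.21778415e+02] [ 3.14146999e+00 -2.86689651e-03 -8.38117186e-02]
tip [ 6.01567122e+02 -4.70609366e-01  7.86794657e+01  1.00000000e+00] shift [-0.95114512 -0.59754189 12.67709493]
255.97251083850426 211.30801770981535 (np.float64(256.37177353925335), np.float64(214.9116389413981))
195 151
```

View pics/w4b.png

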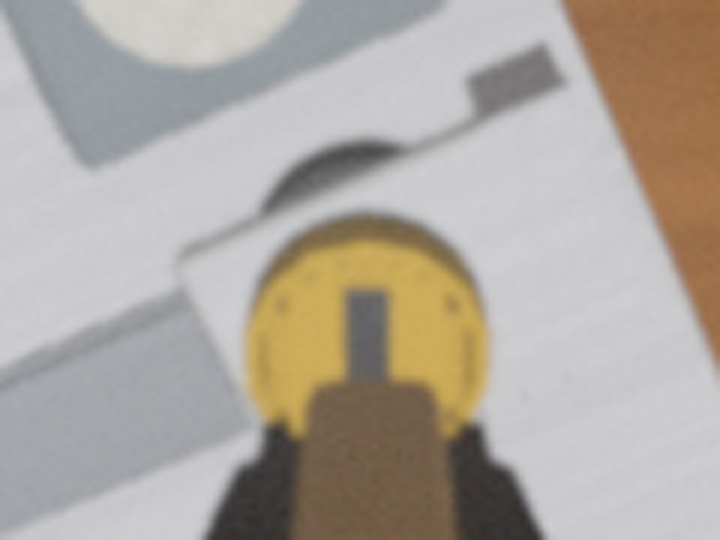

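The slot at (368,335) lines up with the handle above it, so I insert.

Call:
arm_command([
  [-0.8,-0.5,4,0,0],
  [-0.8,-0.5,8,0,0],
  [-0.8,-0.5,12,0,0],
  [-0.8,-0.5,15,0,0],
  [-0.8,-0.5,16,0,0],
])

```text
t: 6.5
eef_pos: [599.7, -0.3, 103.3]
tcp_rot: [3.142, 0.001, -0.084]
ft_force: [0.5, 1.0, -0.6]
opening: 0.147
grip_force: 30.0
```

Call:
arm_command([
  [0,0,2,0,0],
  [0,0,4,0,0],
  [0,0,6,0,0],
  [0,0,8,0,0],
  [0,0,8.5,0,0],
])

```text
t: 7.0
eef_pos: [599.8, -0.3, 95.0]
tcp_rot: [3.141, 0.0, -0.084]
ft_force: [0.4, -0.9, -0.6]
opening: 0.149
grip_force: 30.0
```

Call:
arm_command([
  [0,0,0,-6,0],
  [0,0,0,-12,0],
  [0,0,0,-18,0],
  [0,0,0,-24,0],
  [0,0,0,-30,0],
])

```text
t: 7.5
eef_pos: [599.5, 0.3, 95.1]
tcp_rot: [-3.14, 0.0, 0.443]
ft_force: [-0.8, 3.6, -1.8]
opening: 0.145
grip_force: 30.0
```

Call:
arm_command([
  [0,0,0,-6,0],
  [0,0,0,-12,0],
  [0,0,0,-18,0],
  [0,0,0,-24,0],
  [0,0,0,-30,0],
])

```text
t: 8.0
eef_pos: [599.6, 0.2, 95.1]
tcp_rot: [-3.141, -0.0, 0.967]
ft_force: [-0.8, 2.3, -1.1]
opening: 0.145
grip_force: 30.0
```

```bash
python3 -c "
from cell import env
s=env.state();print(s['eef_pos'],s['tcp_rot'],s['moment'],s['ft_force'],s['joints'])"
```

```text
[5.99610050e+02 1.84143940e-01 9.50902726e+01] [-3.14069807e+00 -1.78034672e-04  9.67123305e-01] [ 0.5983003   0.00433721 -0.10550773] [-0.76536247  2.33514739 -1.13819199] [-1.10084988e-01  5.95660519e-01  1.73923522e+00  8.03647220e-04
  8.07400536e-01  4.93032125e-01]
```

Call:
arm_command([
  [0,0,0,-4,0],
  [0,0,0,-8,0],
  [0,0,0,-12,0],
  [0,0,0,-12,0],
])

```text
t: 8.4
eef_pos: [599.7, 0.1, 95.1]
tcp_rot: [-3.141, -0.0, 1.173]
ft_force: [0.2, 2.7, -1.8]
opening: 0.145
grip_force: 30.0
```

```bash
python3 -c "
from cell import env
s=env.state();print(s['eef_pos'],s['tcp_rot'],s['moment'],s['ft_force'],s['opening'])"
```

```text
[5.99672913e+02 5.33193847e-02 9.51053382e+01] [-3.14096825e+00 -2.35970120e-04  1.17331861e+00] [ 0.66364665 -0.03051041 -0.11937398] [ 0.17353137  2.68171794 -1.82057503] 0.14499745044914375
```

Call:
arm_command([
  [0,0,0,-3,0],
  [0,0,0,-5,0],
  [0,0,0,-5,0],
])

```text
t: 8.7
eef_pos: [599.6, 0.1, 95.1]
tcp_rot: [-3.141, -0.0, 1.258]
ft_force: [-0.5, 3.8, -1.9]
opening: 0.144
grip_force: 30.0
```

```bash
python3 -c "
from cell import env
s=env.state();print(s['eef_pos'],s['tcp_rot'],s['moment'],s['ft_force'],s['opening'])"
```

```text
[5.99646815e+02 6.47628944e-02 9.51161282e+01] [-3.14089916e+00 -4.31365310e-04  1.25768545e+00] [ 0.88023838  0.051944   -0.32426593] [-0.45366597  3.78259161 -1.93479297] 0.14352921948892955
```

Call:
arm_command([
  [0,0,0,4,0],
  [0,0,0,6.5,0],
  [0,0,0,6.5,0],
])

```text
t: 9.0
eef_pos: [599.7, -0.2, 95.2]
tcp_rot: [-3.141, 0.0, 1.144]
ft_force: [-0.9, 2.4, -1.9]
opening: 0.146
grip_force: 30.0
```

Call:
arm_command([
  [0,0,0,0,0.2],
  [0,0,0,0,0.25],
  [0,0,0,0,0.3],
  [0,0,0,0,0.35],
  [0,0,0,0,0.4],
])

```text
t: 9.5
eef_pos: [599.9, -0.4, 95.3]
tcp_rot: [3.141, 0.0, 1.146]
ft_force: [0.9, 0.4, -0.6]
opening: 0.375
grip_force: 0.0
```

```bash
python3 - <<'E'
from h import *
T=tcp(); c=snap('wrist','w5.png'); s=env.state();print(s['eef_pos'],s['tcp_rot'],s['moment'],s['ft_force'],s['opening'])
print(proj(c,[600.7,.2,66],T),proj(c,[600.7,.2,136],T))
cv2.imwrite('pics/w5b.png',cv2.resize(c['frame'][150:330,140:380],None,fx=3,fy=3,interpolation=cv2.INTER_CUBIC)[:,:,::-1])
E
```

```text
[ 5.99923871e+02 -3.51254498e-01  9.53485747e+01] [3.14135421e+00 7.27889169e-05 1.14644020e+00] [-0.02300888 -0.05751758  0.00276606] [ 0.50766799 -0.47627928 -1.07462188] 0.38994065742492323
(np.float64(256.7087318943117), np.float64(219.5880747438017)) (np.float64(256.7499787732255), np.float64(270.06984493326564))
```

View pics/w5b.png

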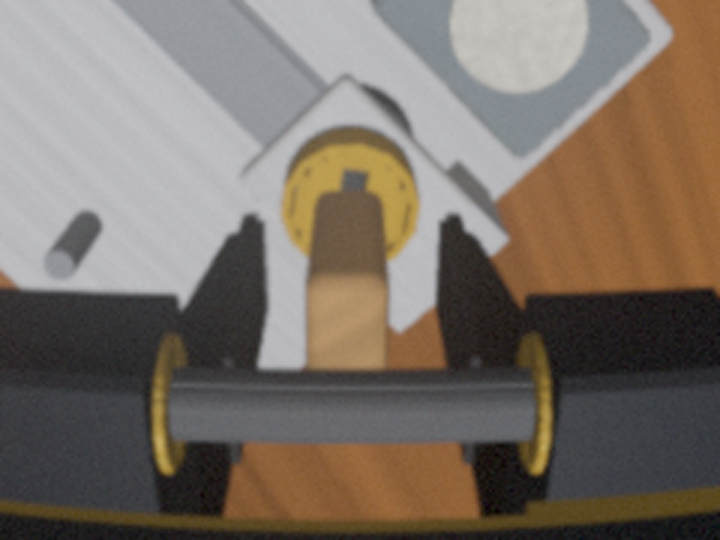

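The key stands free in the slot at about (348,270) and the fingers are clear of it. I raise straight up and go to the post.

Call:
arm_command([
  [0,0,-20,0,0.4],
  [0,0,-60,0,0.4],
  [0,0,-100,0,0.4],
  [0,0,-120,0,0.4],
  [0,0,-120,0,0.6],
])

```text
t: 10.05
eef_pos: [600.9, -0.4, 218.4]
tcp_rot: [3.136, -0.002, 1.147]
ft_force: [0.5, 0.1, -0.3]
opening: 0.44
grip_force: 0.0
```

```bash
python3 - <<'E'
from h import *
T=tcp(); s=env.state();print(T[:3,3],s['tcp_rot'],s['ft_force'])
print((T[:3,:3].T@(np.array([555.8,121.4,150])-T[:3,3])).round(1),np.degrees(s['tcp_rot'][2]-1.922))
c=snap('top','t2.png')
cv2.imwrite('pics/t2b.png',cv2.resize(c['frame'][110:250,120:320],None,fx=4,fy=4,interpolation=cv2.INTER_CUBIC)[:,:,::-1])
E
```

```text
[ 6.00919180e+02 -3.81890844e-01  2.18410952e+02] [ 3.13637944e+00 -1.55789746e-03  1.14651712e+00] [ 0.46769129  0.082372   -0.28089789]
[ 92.3 -91.6  68.1] -44.43189603050482
```

Call:
arm_command([
  [92,-91.5,0,-44.4,0.6],
  [92,-91.5,0,-44.4,0.6],
  [92,-91.5,0,-44.4,0.6],
  [92,-91.5,0,-44.4,0.6],
  [92,-91.5,60,-44.4,0.6],
])

```text
t: 10.6
eef_pos: [556.3, 122.6, 168.1]
tcp_rot: [3.133, 0.002, 1.905]
ft_force: [1.5, -0.1, -1.1]
opening: 0.598
grip_force: 0.0
```

Call:
arm_command([
  [0,0,0,-1.4,0.6],
  [0,0,10,-1.4,0.6],
  [0,0,10,-1.4,0.6],
])

```text
t: 10.9
eef_pos: [554.4, 121.0, 154.9]
tcp_rot: [-3.14, -0.0, 1.917]
ft_force: [-0.0, 0.3, -0.0]
opening: 0.598
grip_force: 0.0
```

```bash
python3 - <<'E'
from h import *
T=tcp(); s=env.state();print(T[:3,3],s['tcp_rot'],s['ft_force'])
print((T[:3,:3].T@(np.array([555.8,121.4,61])-T[:3,3])).round(1),np.degrees(s['tcp_rot'][2]-1.922))
c=snap('wrist','w6.png'); print(proj(c,[555.8,121.4,96],T))
cv2.imwrite('pics/w6b.png',cv2.resize(c['frame'],(800,600))[:,:,::-1])
E
```

```text
[554.3629986  120.95521317 154.89371913] [-3.14044499e+00 -2.19854626e-04  1.91695775e+00] [-0.00118992  0.31156718 -0.02857066]
[-0.1  1.6 93.9] -0.2888996376108273
(np.float64(258.40209835378033), np.float64(207.06401037455203))
```

View pics/w6b.png

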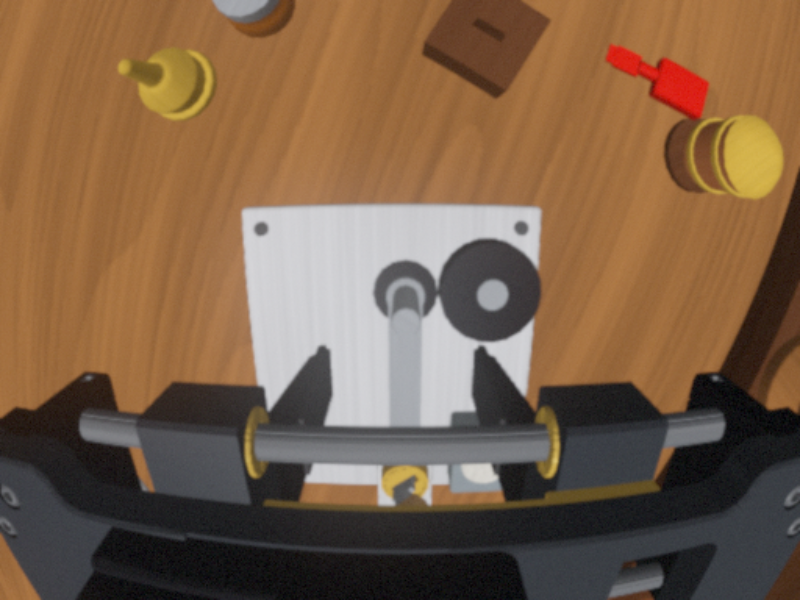

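The post top at (405,318) is midway between the fingers, as predicted. The key is at the lower edge (408,490). I descend and close.

Call:
arm_command([
  [0,1.5,40,0,0.6],
  [0,1.5,75,0,0.6],
  [0,1.5,94,0,0.6],
  [0,1.5,94,0,0.6],
  [0,1.5,94,0,0.3],
])

```text
t: 11.45
eef_pos: [556.5, 121.6, 62.4]
tcp_rot: [3.14, 0.0, 1.919]
ft_force: [-0.7, -0.3, 0.5]
opening: 0.56
grip_force: 0.0
```

Call:
arm_command([
  [0,0,0,0,0],
  [0,0,0,0,0],
  [0,0,0,0,0],
  [0,0,0,0,0],
  [0,0,0,0,0],
])

```text
t: 11.95
eef_pos: [556.0, 121.8, 61.6]
tcp_rot: [3.141, 0.0, 1.921]
ft_force: [2.5, 1.8, 1.7]
opening: 0.164
grip_force: 30.0
```

```bash
python3 - <<'E'
from h import *
T=tcp(); s=env.state();print(T[:3,3],s['tcp_rot'],s['ft_force'],s['opening'],s['grip_force'])
# arc table in present tool axes, centred on current point about pivot
pv=np.array([600.4,0.0]); r=T[:2,3]-pv; print(np.hypot(*r),np.arctan2(-r[0],r[1]))
for a in np.arange(.1,1.01,.1):
    q=pv+np.array([[np.cos(a),-np.sin(a)],[np.sin(a),np.cos(a)]])@r
    print(round(a,2),(T[:3,:3].T@np.append(q-T[:2,3],0)).round(1)[:2],round(-np.degrees(a),1))
E
```

```text
[556.03764775 121.79638734  61.59232955] [3.14077817e+00 2.47970814e-04 1.92072845e+00] [2.50231355 1.84018452 1.6700455 ] 0.1644866779372645 30.017336905002594
129.62398800179983 0.3492985017603355
0.1 [ -0.6 -12.9] -5.7
0.2 [ -2.6 -25.8] -11.5
0.3 [ -5.8 -38.3] -17.2
0.4 [-10.2 -50.5] -22.9
0.5 [-15.8 -62.2] -28.6
0.6 [-22.6 -73.2] -34.4
0.7 [-30.4 -83.5] -40.1
0.8 [-39.3 -93. ] -45.8
0.9 [ -49.  -101.6] -51.6
1.0 [ -59.5 -109.1] -57.3
```

Call:
arm_command([
  [-0.6,-12.9,0,-5.7,0],
  [-2.6,-25.8,0,-11.5,0],
  [-5.8,-38.3,0,-17.2,0],
  [-10.2,-50.5,0,-22.9,0],
  [-15.8,-62.2,0,-28.6,0],
])

```text
t: 12.45
eef_pos: [503.2, 85.8, 61.6]
tcp_rot: [3.14, 0.001, 2.424]
ft_force: [5.9, 3.2, -1.3]
opening: 0.166
grip_force: 30.0
```

Call:
arm_command([
  [-0.6,-12.9,0,-5.7,0],
  [-2.6,-25.8,0,-11.5,0],
  [-5.8,-38.3,0,-17.2,0],
  [-8,-45,0,-20,0],
  [-8,-45,0,-20,0],
])

```text
t: 12.95
eef_pos: [479.5, 46.4, 61.6]
tcp_rot: [3.141, 0.001, 2.77]
ft_force: [1.8, 8.6, -0.0]
opening: 0.166
grip_force: 30.0
```

```bash
cat > e.py <<'E'
from h import *
T=tcp(); s=env.state();print(T[:3,3],s['tcp_rot'],s['ft_force'],s['opening'],s['grip_force'],s['t'])
r=T[:2,3]-[600.4,0]; print(np.hypot(*r),np.arctan2(-r[0],r[1])-.35)
E
python3 e.py
```

```text
[479.49202153  46.44506589  61.57221365] [3.14052355e+00 1.29168592e-03 2.76985241e+00] [ 1.84774512  8.56734336 -0.04835365] 0.1659005140541738 29.999392926692963 12.95
129.52174876366712 0.8540404661114694
```

Call:
arm_command([
  [0,-3,0,-1.4,0],
  [-0.2,-6,0,-2.6,0],
  [-0.2,-8,0,-2.6,0],
  [-0.2,-8,0,-2.6,0],
])

```text
t: 13.35
eef_pos: [477.5, 40.8, 61.6]
tcp_rot: [3.139, 0.002, 2.813]
ft_force: [5.6, 25.3, -1.2]
opening: 0.161
grip_force: 30.0
```

```bash
python3 e.py; python3 - <<'E'
from h import *
c=snap('scene','s2.png')
b=cv2.resize(c['frame'][150:270,230:390],None,fx=5,fy=5,interpolation=cv2.INTER_CUBIC)
cv2.imwrite('pics/s2b.png',b[:,:,::-1])
E
```

```text
[477.52188686  40.76218639  61.59731991] [3.13855606e+00 2.22843631e-03 2.81328753e+00] [ 5.63832667 25.25254517 -1.21776113] 0.16068047242773828 30.000472962856293 13.35
129.46268392480914 0.9004907127649627
```

View pics/s2b.png

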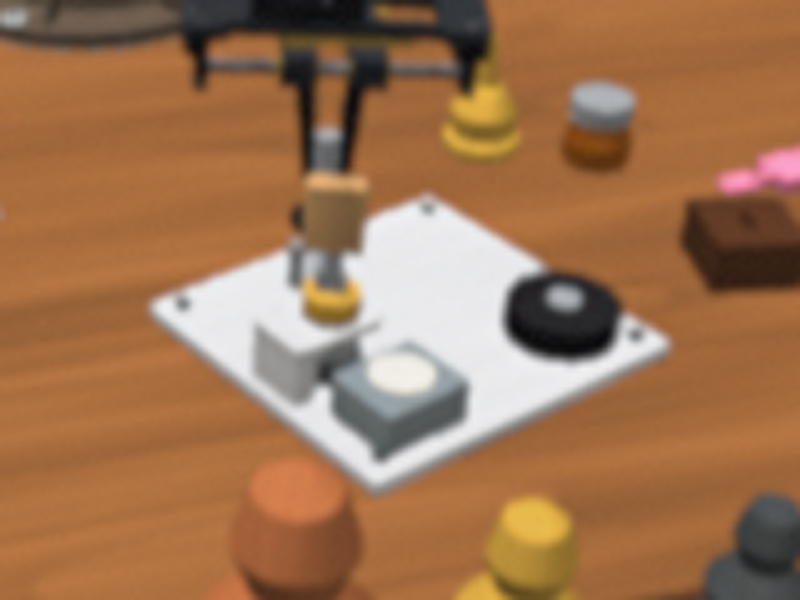

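The key stands upright in the screw at (335,225), and the post is gripped at (325,155). The force jump to 26 N shows the cage arm is on its stop. Handing in.

```bash
python3 -c "
from cell import env
print(env.job_done())"
```

```text
the job is handed in; nothing more can be done
None
```

I handed the job in at about 13 s: the lock screw is turned to its stop with the key left standing in it, and the gripper is holding the cage arm at its stop (about 0.90 rad); no verdict came back, and the pink look-alike key, not one of the listed goods, now lies toppled beside the stand, cause unknown.

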